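Close and lock the cam-locked trimming vise on a paraffin block

ROBOT

A 7-joint arm with a two-finger parallel gripper is mounted at the origin on a cart in front of the work surface, level with it; the furniture and walls round the work are solid. World frame = base frame: x ahead of the robot, y to its left, z up, the work surface at z = 0. Lengths are in m, angles in rad, forces in N, time in s.
With the tool pointing down it reaches from about 0.425 to 0.925 m from the base axis. Payload 6.8 kg.
Tool frame: the origin (TCP) lies midway between the tips of the shut fingers; the grasp point (between the pads) lies 19 mm behind it; z points along the fingers, y is the line along which they close (so a half turn about z gives the same grasp; the last joint's range is limited). The gripper opens to 85 mm and grips with 20 to 120 N. Pads are 22 mm wide; open, the fingers measure 114 mm over their backs; the gripper's body (76 mm by 85 mm) begins 54 mm behind the grasp point. The pads swing forward as they close: fully open they stand 13 mm farther back than shut.
Start: joints at [-1.281, 0.477, 0.022, 1.555, -0.011, 1.109, -0.083], TCP at [0.261, 0.622, 0.231] pointing down, gripper open.
Joint ranges: [-2.96, 2.96], [-0.34, 2.1], [-1.41, 1.46], [0.24, 2.44], [-1.37, 4.51], [0.17, 1.92], [-2.96, 2.96]. Speed limits (rad/s): [2.39, 2.39, 3.14, 3.14, 3.14, 3.14, 3.14].

INTERFACE

Orientations are given as a rotation vector (axis times angle).
In Python, from bench import r gives the robot as it stands. The module is installed in compiled form; this text tells all that it offers.
- The arm moves only by the tool apply_moves, never from a script. Its argument "rows" is a list of rows, each a list of 6 numbers: the shift along the tool's x, y, z scaled (see below), then the turn, a rotation vector about the tool's x, y, z scaled (see below). A call has 1 to 5 rows; each row is the pose to reach, as a shift and turn from the pose commanded when the call began, along the tool's axes at that moment; what a row does not reach only later rows make up. The controller multiplies each number of a shift by 0.25 m and each number of a turn by 90 degrees. A row lasts 1/8 s, in which the tool goes at most 62.5 mm and 10.7 degrees, less where a joint would pass 70% of its speed; a pose out of reach is approached as far as the arm can. A call with a number of a shift or a turn outside -1 to 1 is refused whole. A call with a gripper value outside its range is refused whole. "claw" is the opening, from 0 (shut) to 1 (fully open), set as the call begins (left out, the last holds). The fingers move at their own pace and stop on an object; "newtons" is the grip in N (left out, the last holds). Time passes only in rows, so rows that repeat a pose let the fingers close. It gives the time, the measured TCP pose, the force, the opening and the grip force at its end, in the units of the state.
- r.get_obs(): the state, without advancing time (a new reading comes with each control period).
- r.grab_frame(name): name is "scene" or "side" or "wrist"; returns a dict with "pixels" (480x640x3 uint8, red, green, blue), "intrinsics" (3x3 intrinsics, pixels), "eye" and "attitude" of the camera in the world. Camera axes: x right, y up, looking along -z (the intrinsics and any distortion apply to the point x, -y, -z); pixel columns grow to the right and rows downward; lengths in m; the calibration is good to about 2 mm. A picture is of the moment at which its call begins. There is no depth.
- r.hand_in(): hands the job in; it is judged then, once.
Trained networks look in a picture, given as the dict that the camera call returned (one of the last four; its "shot" number tells which), for a name from the list of things; names that differ only in an ending like _2 or _b are one class to them, and where a whole thing is asked for, a point or a joint stands for the part that bears it (a point fixed in the world has none). Each returns a list of dicts, best first, with "conf" (0 to 1); they miss things now and then, are a little off and sometimes report something else, mostly with a low value. They report only what shows in the picture. A call takes as long as a camera call. They do not tell look-alikes from the thing itself.
- r.search_frame(picture, thing): "rect" ([left, top, width, height] in pixels, round what is visible of it).
- r.outline_of(picture, thing): "pixels" (480x640 bool, what is visible of it) and "rect" ([left, top, width, height] in pixels, round what is visible of it).
- r.landmark_of(picture, thing): "point" ([column, row] in pixels: a listed point, or the origin of a listed thing).
The state is a dict: "clock": time; "joints": joint angles; "qvel": joint speeds; "tau": joint torques, N m; "tcp_pos": TCP position; "orientation": TCP orientation; "contact_force": force on the tool from outside, world axes, zero at the start; "moment": the same for the moment, N m; "grip_width": finger opening in m; "gripper_force": force on a finger pad.
Only numpy, scipy, OpenCV 4.12 (cv2) and the standard library are available. Lean on these libraries where they do the work, as an engineer would, in place of code of your own. Each camera call takes 0.05 s, during which the arm holds its last target. There are 200 camera calls.

TASK

A paraffin block lies loose between the jaws of the small bench trimming vise, whose sliding jaw is locked open by the cam beside it. With the fingertips, push the cam lever all the way over so that the cam's flat low side faces the slide, push the slide forward by its upright plate until the block is held between both jaws, then push the lever all the way back so that the cam locks the jaw shut. Do not touch the block itself, and leave the other things on the desk where they lie.

Things in the scene. Friction and masses are not known exactly. Their poses are not given: they have to be found in the camera images.
- trim_vise: fixed bench vise for paraffin blocks, white base plate 196 x 100 mm, its top 14 mm above the desk. Origin on the desk, on the slide's centre line beside the cam; +x 'forward' = the way the sliding jaw closes (roughly away from the robot), +y left, z up. Plate: x -77 to 119, y -37 to 63 mm; guide rails 23 mm high along x at y +-26.5 mm. Nothing on it is higher than 64 mm
- jaw_slide (a joint): sliding jaw, a steel bar, in m: 0 = open (its face at vise x = +30 mm), grows forward, 0.036 = stop, both jaws touch the 28 mm wide block. About 2 N of friction, stays where left. Two notches in its left flank, 36 mm apart, take the cam's round edge, one at open and one at closed, with 1.5 mm of play; with the cam in a notch the slide cannot move
- push_plate (a point): middle of the rear face (facing vise -x) of the upright dark plate at the rear end of the slide, 42 mm above the desk; push it forward to close the jaw. Plate 36 mm wide, 8 mm thick, free from 28 to 53 mm above the desk; behind it only the base plate and low rails. Moves with the slide; at slide 0 it is at vise x = -64, y = -1 mm
- cam_lever (a joint): turn of cam and lever, rad: 0 = lever fully back, cam locked; grows clockwise from above to the stop at 1.92 = lever fully forward, flat low side of the cam facing the slide. Starts from 0 to 0.2. The slide is free only above 1.64; it is locked below 0.3. The cam turns back only if a notch of the slide lies beside it. Friction about 0.06 N m, stays where left
- cam_axis (a point): point on the vertical axis of the cam, 30 mm above the desk, at vise x = 0, y = +36 mm. Cam: steel plate 40 mm across with one flat side 12 mm from the axis, 15 to 24.5 mm above the desk
- lever_knob (a point): middle of the upright black round grip at the end of the cam lever, 50 mm above the desk: 17 mm in diameter, from 30 to 64 mm above the desk, 58 mm from the cam axis; the lever arm (8 mm thick) meets its foot below 38 mm. From the cam axis it lies at +150 deg (back left) in the vise frame at lever 0, at +40 deg (front left) at 1.92; it can be pushed from either side
- wax_block: white paraffin block on its cassette, 40 x 28 x 15 mm, lying loose on the vise plate between the jaws with its 40 mm side (own x) across the vise. Origin at the centre of its underside, 14 mm above the desk. Held between the jaws its origin is at vise x = +80 mm. Weighs about 20 g
- spare_block: another paraffin block, on a pink cassette, 40 x 28 x 15 mm, on the desk to the left of the vise; bystander. Origin at the centre of its underside
- empty_cassette: empty flat cassette, 28 x 40 x 6 mm, on the desk to the left of the vise; bystander. Origin at the centre of its underside
- cassette_stack: bundle of cassettes held by bands, 33 x 45 x 34 mm, on the desk beyond the vise, to its left; bystander. Origin at the centre of its underside
- fixed_jaw (a point): middle of the clamping face of the fixed jaw, at the front of the vise (vise x = +94 mm, 17 mm above the desk). The face looks to vise -x, towards the sliding jaw; the jaw is 63 mm wide and its top 24 mm above the desk
- microtome_top (a point): highest point (310 mm above the desk) of the large sliding microtome that stands fixed on the desk to the right of the vise and straight ahead of the robot; solid, spanning x 0.37 to 0.81 and y -0.19 to 0.11 m; not used in this job, the arm must pass over or in front of it
There are look-alikes about, which are no part of the job. Of the things that look like the trim_vise, the larger one is meant.

How it is judged:
On the way, in this order (a step that is already met when the one before it is completed fails the run):
1. the cam is turned to its low side while the slide still stands open (value of joint cam_lever above 1.64 rad and value of joint jaw_slide below 0.006 m), for 0.1 s.
2. the slide is pushed home and the block held between the jaws (value of joint jaw_slide above 0.034 m and x of wax_block in the frame of trim_vise above 0.0775 m and value of joint cam_lever above 1.3 rad), for 0.1 s.
At the end, for the whole second after the job is handed in: the cam lever is back within 0.3 rad of its locked stop, the sliding jaw is within 2 mm of fully closed, and the block lies flat on the vise plate between the jaws, within 2.5 mm of its seat against the fixed jaw, at rest (value of joint cam_lever below 0.3 rad and value of joint jaw_slide above 0.034 m and x of wax_block in the frame of trim_vise above 0.0775 m and z of wax_block in the frame of trim_vise below 0.017 m and angle between wax_block's own z axis and vertical below 0.1 rad and linear speed of wax_block below 0.02 m/s); the robot touches nothing.
It fails at once if the paraffin block is touched by the robot (contact force between any of the fingers, the arm and wax_block above 0.3 N).
It fails at once if the paraffin block is lifted or thrown out of the vise (z of wax_block in the frame of trim_vise above 0.025 m).
It fails at once if one of the things beside the vise is moved by more than 15 mm (distance of any of spare_block, empty_cassette, cassette_stack from where it was at the start of the episode above 0.015 m).
It also fails if it takes over 64 s, if anything falls off the work surface, if the arm or the gripper's body presses on something with over 40 N, if the wrist force passes 120 N, or if a joint passes its speed limit or range.

## Working session

There is one attempt and no reset: what is moved stays moved. The work goes in short steps, Python scripts to look and compute and a tool call to move; the robot and the scene stay as the last step left them, time stands still between calls to the robot, and variables do not carry over. Pictures are saved under pics/ and viewed, at most 10 in all, crops included, and the job is handed in when it is done.

Besides the shell and the picture viewer there is one more tool, called after "Request:" as name(argument=value, ...), one argument or row to a line, values as JSON. apply_moves: Moves the arm, as the interface text tells. Its arguments: {"type":"object","properties":{"rows":{"type":"array","items":{"type":"array","items":{"type":"number"}}},"claw":{"type":"number"},"newtons":{"type":"number"}},"required":["rows"]}

```bash
mkdir -p pics; cat > h.py <<'E'
import numpy as np, cv2
from scipy.spatial.transform import Rotation as R
from bench import r
def att(f):
    a=np.array(f["attitude"],float)
    return a if a.shape==(3,3) else (R.from_rotvec(a).as_matrix() if a.size==3 else R.from_quat(a).as_matrix())
def ray(f,p):
    K=np.array(f["intrinsics"]); d=np.linalg.solve(K,[p[0],p[1],1.]); d=att(f)@np.array([d[0],-d[1],-d[2]])
    return np.array(f["eye"]),d
def onz(f,p,z):
    e,d=ray(f,p); return e+d*(z-e[2])/d[2]
def proj(f,P):
    c=att(f).T@(np.array(P)-f["eye"]); u=np.array(f["intrinsics"])@[c[0],-c[1],-c[2]]; return u[:2]/u[2]
def save(f,n): cv2.imwrite("pics/"+n,cv2.cvtColor(f["pixels"],cv2.COLOR_RGB2BGR))
E
python3 - <<'E'
from h import *
Z=dict(cam_axis=.03,lever_knob=.05,push_plate=.042,fixed_jaw=.017,wax_block=.014,trim_vise=0,spare_block=0,empty_cassette=0,cassette_stack=0)
o=r.get_obs();print({k:np.round(v,3) for k,v in o.items()})
for n in ["scene","side","wrist"]:
    f=r.grab_frame(n);save(f,n+"1.png")
    print(n,f.keys(),np.round(f["eye"],3),np.array(f["attitude"]).shape)
    for t,z in Z.items():
        for q in r.landmark_of(f,t)[:3]:
            print(t,round(q["conf"],2),np.round(q["point"]),np.round(onz(f,q["point"],z),4))
E
```

```text
{'clock': np.float64(0.0), 'joints': array([-1.281,  0.478,  0.022,  1.556, -0.011,  1.109, -0.083]), 'qvel': array([-0.001,  0.   , -0.001,  0.002,  0.001, -0.   , -0.   ]), 'tau': array([-1.0000e-03, -5.9645e+01,  1.6080e+00, -2.8119e+01,  1.3000e-02,
        1.0000e-02,  0.0000e+00]), 'tcp_pos': array([0.261, 0.622, 0.23 ]), 'orientation': array([-6.210e-01, -3.079e+00,  3.000e-03]), 'contact_force': array([-0.414, -0.784,  0.021]), 'moment': array([0.042, 0.007, 0.035]), 'gripper_force': np.float64(0.0), 'grip_width': np.float64(0.085)}
scene dict_keys(['pixels', 'intrinsics', 'eye', 'attitude', 'shot']) [-0.545 -0.168  1.229] (3,)
cam_axis 0.47 [165. 273.] [0.3543 0.7575 0.03  ]
cam_axis 0.38 [468. 231.] [ 9.33e-01 -4.00e-04  3.00e-02]
lever_knob 0.5 [153. 273.] [0.323 0.771 0.05 ]
push_plate 0.71 [160. 279.] [0.3175 0.7446 0.042 ]
trim_vise 0.63 [176. 278.] [0.3746 0.7374 0.    ]
spare_block 0.54 [277. 271.] [0.5322 0.4794 0.    ]
cassette_stack 0.41 [278. 272.] [0.5308 0.4735 0.    ]
side dict_keys(['pixels', 'intrinsics', 'eye', 'attitude', 'shot']) [0.487 1.346 0.716] (3,)
c
[... 262 characters left out ...]
89 [293. 299.] [0.5747 0.3007 0.017 ]
wax_block 0.59 [306. 300.] [0.5362 0.301  0.014 ]
trim_vise 0.78 [323. 308.] [0.4884 0.3156 0.    ]
spare_block 0.55 [305. 348.] [0.5305 0.4849 0.    ]
empty_cassette 0.53 [306. 300.] [0.5389 0.2793 0.    ]
empty_cassette 0.52 [269. 344.] [0.6195 0.4758 0.    ]
cassette_stack 0.5 [267. 322.] [0.6351 0.3857 0.    ]
wrist dict_keys(['pixels', 'intrinsics', 'eye', 'attitude', 'shot']) [0.186 0.654 0.375] (3,)
cam_axis 0.64 [496. 260.] [0.378  0.7634 0.03  ]
lever_knob 0.56 [530. 227.] [0.3473 0.7944 0.05  ]
push_plate 0.83 [476. 223.] [0.3265 0.7508 0.042 ]
trim_vise 0.92 [468. 256.] [0.3789 0.7445 0.    ]
spare_block 0.67 [309. 430.] [0.5368 0.4832 0.    ]
```

View pics/side1.png

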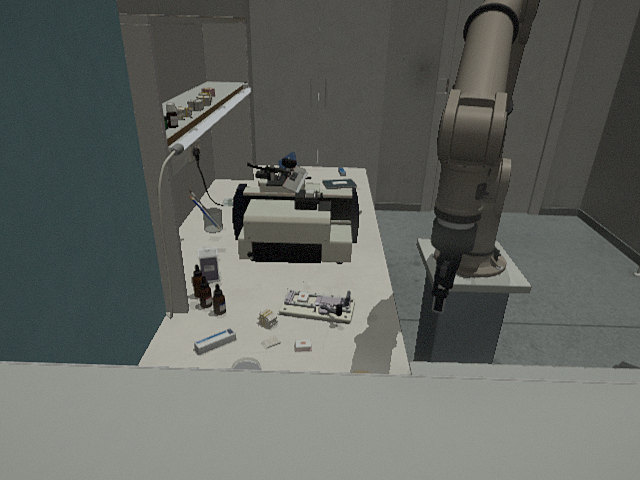

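View pics/scene1.png

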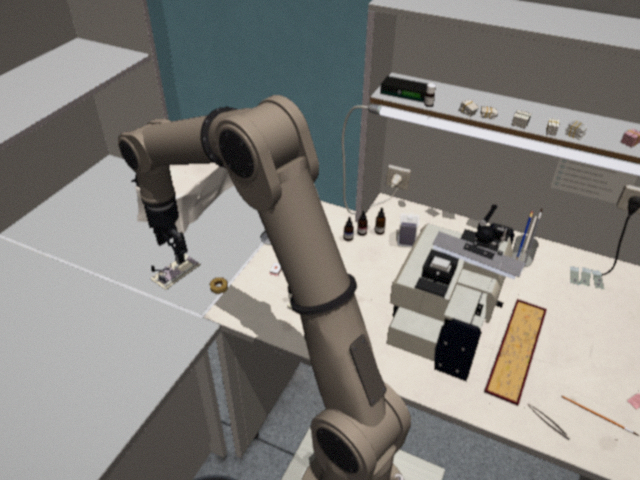

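The target vise is the one on the main desk, at about (323,305) in the side view. The one under the gripper is the look-alike. I'll move above the target first.

```bash
cat >> h.py <<'E'
def go(P,yaw,vise=None):
    "print scaled row for TCP target P; tool x = -(cos yaw, sin yaw), pointing down"
    o=r.get_obs(); A=R.from_rotvec(o["orientation"]); c,s=np.cos(yaw),np.sin(yaw)
    B=R.from_matrix(np.array([[-c,-s,0],[-s,c,0],[0,0,-1.]]))
    B=R.from_matrix(np.column_stack([[-c,-s,0],[-s,c,0],[0,0,-1]]))
    d=A.inv().apply(np.array(P)-o["tcp_pos"])/.25; w=(A.inv()*B).as_rotvec()/(np.pi/2)
    print("row",np.round(d,3),np.round(w,3), "clock",o["clock"])
E
python3 - <<'E'
from h import *
go([.43,.33,.27],-.19)
E
```

```text
row [-1.074 -0.817 -0.155] [-0.    -0.    -0.132] clock 1.5
```

Request:
apply_moves(
  rows=[
    [-0.2,-0.15,-0.15,0,0,0],
    [-0.4,-0.3,-0.15,0,0,-0.06],
    [-0.6,-0.45,-0.15,0,0,-0.13],
    [-0.8,-0.6,-0.15,0,0,-0.13],
    [-1,-0.78,-0.15,0,0,-0.13],
  ],
  claw=0,
)

```text
clock: 2.12
tcp_pos: [0.4115, 0.3563, 0.2691]
orientation: [0.304, 3.126, 0.001]
contact_force: [0.8, 0.6, 0.4]
grip_width: -0.0004
gripper_force: 0.0
```

Request:
apply_moves(
  rows=[
    [0,0,0,0,0,0],
    [0,0,0,0,0,0],
  ],
)

```text
clock: 2.38
tcp_pos: [0.4103, 0.3585, 0.2691]
orientation: [-0.304, -3.127, -0.001]
contact_force: [0.2, 0.8, -0.2]
grip_width: -0.0001
gripper_force: 0.0
```

```bash
python3 - <<'E'
from h import *
Z=dict(cam_axis=.03,lever_knob=.05,push_plate=.042,fixed_jaw=.017,wax_block=.014,trim_vise=0,spare_block=0,empty_cassette=0,cassette_stack=0)
f=r.grab_frame("wrist");save(f,"w2.png")
o=r.get_obs();print(o["tcp_pos"],o["orientation"],f["eye"])
for t,z in Z.items():
    for q in r.landmark_of(f,t)[:2]:
        print(t,round(q["conf"],2),np.round(q["point"]),np.round(onz(f,q["point"],z),4))
E
```

```text
[0.40974338 0.35933391 0.2689557 ] [-3.01163776e-01 -3.12689791e+00 -1.31864658e-03] [0.32948036 0.37460646 0.4122907 ]
cam_axis 0.77 [325. 267.] [0.4856 0.343  0.03  ]
cam_axis 0.17 [294. 314.] [0.5379 0.2957 0.03  ]
lever_knob 0.89 [358. 235.] [0.4486 0.3861 0.05  ]
push_plate 0.86 [291. 218.] [0.419  0.3194 0.042 ]
fixed_jaw 0.94 [296. 338.] [0.5795 0.2876 0.017 ]
wax_block 0.74 [299. 313.] [0.5474 0.2987 0.014 ]
trim_vise 0.61 [298. 261.] [0.4837 0.3098 0.    ]
spare_block 0.59 [440. 274.] [0.5349 0.4801 0.    ]
empty_cassette 0.93 [437. 334.] [0.6202 0.4676 0.    ]
cassette_stack 0.78 [381. 352.] [0.6336 0.3913 0.    ]
```

View pics/w2.png

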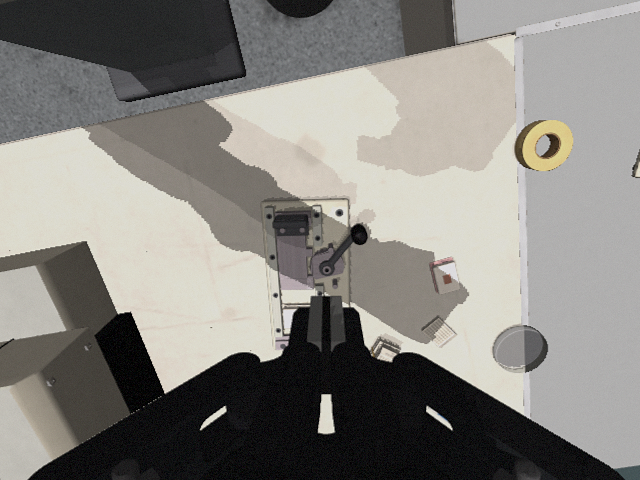

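```bash
cat >> h.py <<'E'
O=np.array([.4825,.3078]); YAW=-.2
def V(x,y,z):
    c,s=np.cos(YAW),np.sin(YAW); return np.array([O[0]+(c*x-s*y)/1000,O[1]+(s*x+c*y)/1000,z/1000])
def inV(P):
    c,s=np.cos(YAW),np.sin(YAW); d=np.array(P[:2])-O; return np.round([1000*(c*d[0]+s*d[1]),1000*(-s*d[0]+c*d[1])],1)
E
python3 - <<'E'
from h import *
go(V(-80,72,120),YAW);go(V(-80,72,45),YAW)
E
```

```text
row [-0.005  0.147  0.595] [-0.    -0.     0.004] clock 2.875
row [-0.005  0.147  0.895] [-0.    -0.     0.004] clock 2.875
```

Request:
apply_moves(
  rows=[
    [-0.005,0.147,0.2,0,0,0.004],
    [-0.005,0.147,0.4,0,0,0.004],
    [-0.005,0.147,0.6,0,0,0.004],
    [-0.005,0.147,0.6,0,0,0.004],
  ],
)

```text
clock: 3.38
tcp_pos: [0.4166, 0.3918, 0.1154]
orientation: [-0.313, -3.121, 0.01]
contact_force: [-0.5, -0.0, -1.0]
grip_width: -0.0002
gripper_force: 0.0
```

```bash
python3 - <<'E'
from h import *
f=r.grab_frame("wrist");save(f,"w3.png")
for t,z in dict(lever_knob=.05,cam_axis=.03,push_plate=.042).items():
    for q in r.landmark_of(f,t)[:1]: P=onz(f,q["point"],z);print(t,q["conf"],np.round(q["point"]),P,inV(P))
g=r.grab_frame("side")
for t,z in dict(lever_knob=.05,cam_axis=.03).items():
    for q in r.landmark_of(g,t)[:2]: P=onz(g,q["point"],z);print(t,q["conf"],np.round(q["point"]),P,inV(P))
o=r.get_obs();print(inV(o["tcp_pos"]),o["tcp_pos"]);go(V(-80,72,45),YAW)
E
```

```text
lever_knob 0.85 [327. 308.] [0.44902136 0.38625058 0.05      ] [-48.4  70.2]
cam_axis 0.64 [284. 346.] [0.48464248 0.34621767 0.03      ] [-5.5 38.1]
push_plate 0.72 [216. 283.] [0.42095266 0.31688366 0.042     ] [-62.1  -3.3]
lever_knob 0.57 [334. 310.] [0.46150981 0.39235078 0.05      ] [-37.4  78.7]
cam_axis 0.49 [325. 307.] [0.48420696 0.3520493  0.03      ] [-7.1 43.7]
[-79.   72.8] [0.4195801  0.39481901 0.12076451]
row [ 0.005 -0.004  0.303] [ 0.002  0.001 -0.   ] clock 3.725
```

View pics/w3.png

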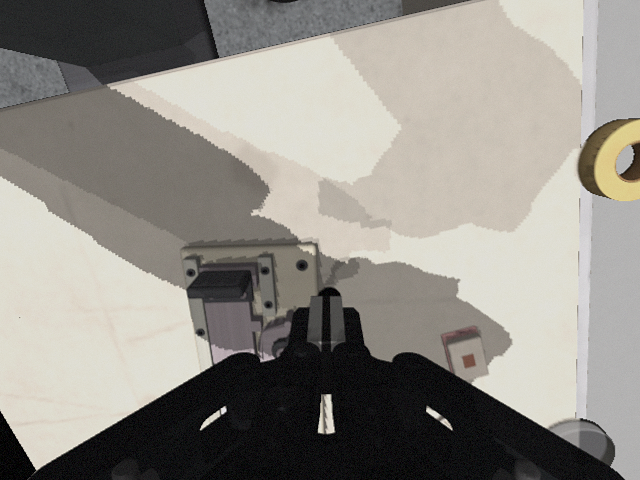

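Picture: the knob's edge shows at (328,292), just past the fingertips. The vise plate's rear corners are at about (183,247) and (318,242), so I'll use them to check the frame.

```bash
python3 - <<'E'
from h import *
f=r.grab_frame("wrist")
for p,v in [((183,247),(-77,-37)),((318,241),(-77,63))]: P=onz(f,p,.014);print(P,inV(P),v, proj(f,V(*v,14)))
print(proj(f,V(-64,-1,42)),proj(f,V(-48,71,50)))
E
```

```text
[0.40477652 0.29143102 0.014     ] [-72.9 -31.5] (-77, -37) [174.74623872 241.75045921]
[0.4199825  0.38965476 0.014     ] [-77.5  67.8] (-77, 63) [311.44677418 241.69291002]
[214.67202789 273.522211  ] [322.15067651 300.4779388 ]
```

Request:
apply_moves(
  rows=[
    [0,0,0.2,0,0,0],
    [0,0,0.3,0,0,0],
    [0,0,0.3,0,0,0],
  ],
)

```text
clock: 4.15
tcp_pos: [0.4179, 0.3931, 0.0427]
orientation: [-0.313, -3.124, 0.004]
contact_force: [0.4, -0.1, -0.2]
grip_width: 0.0001
gripper_force: 0.0
```

```bash
python3 - <<'E'
from h import *
O[:]=[.4825,.3085]
o=r.get_obs();print(o["tcp_pos"],inV(o["tcp_pos"]),np.round(o["contact_force"],1))
for a in [142,130,115,100,85,70,60,50,43]:
    t=np.radians(a); x,y=58*np.cos(t)-1-19.5,36+58*np.sin(t); print(a,round(x),round(y));go(V(x,y,45),YAW)
E
```

```text
[0.41785718 0.39309855 0.0427329 ] [-80.2  70.1] [ 0.4 -0.1 -0.2]
142 -66 72
row [-0.056  0.007 -0.009] [-0.002 -0.001  0.   ] clock 4.15
130 -58 80
row [-0.09   0.041 -0.009] [-0.002 -0.001  0.   ] clock 4.15
115 -45 89
row [-0.141  0.074 -0.009] [-0.002 -0.001  0.   ] clock 4.15
100 -31 93
row [-0.198  0.092 -0.01 ] [-0.002 -0.001  0.   ] clock 4.15
85 -15 94
row [-0.259  0.095 -0.01 ] [-0.002 -0.001  0.   ] clock 4.15
70 -1 91
row [-0.318  0.082 -0.01 ] [-0.002 -0.001  0.   ] clock 4.15
60 9 86
row [-0.355  0.065 -0.01 ] [-0.002 -0.001  0.   ] clock 4.15
50 17 80
row [-0.388  0.041 -0.01 ] [-0.002 -0.001  0.   ] clock 4.15
43 22 76
row [-0.408  0.022 -0.01 ] [-0.002 -0.001  0.   ] clock 4.15
```

Request:
apply_moves(
  rows=[
    [-0.05,0.01,-0.01,0,0,0],
    [-0.09,0.04,-0.01,0,0,0],
    [-0.14,0.07,-0.01,0,0,0],
    [-0.19,0.09,-0.01,0,0,0],
    [-0.19,0.09,-0.01,0,0,0],
  ],
)

```text
clock: 4.78
tcp_pos: [0.4725, 0.4063, 0.0476]
orientation: [0.316, 3.123, 0.002]
contact_force: [0.8, -0.1, 0.4]
grip_width: -0.0001
gripper_force: 0.0
```

```bash
python3 - <<'E'
from h import *
O[:]=[.4825,.3085]
o=r.get_obs();print(o["tcp_pos"],inV(o["tcp_pos"]),np.round(o["contact_force"],1))
for n in ["wrist","side"]:
    f=r.grab_frame(n)
    for t,z in dict(lever_knob=.05,cam_axis=.03).items():
        for q in r.landmark_of(f,t)[:1]: P=onz(f,q["point"],z);print(n,t,q["conf"],np.round(q["point"]),P,inV(P))
    save(f,n+"4.png")
E
```

```text
[0.47248641 0.40628146 0.04759722] [-29.2  93.8] [ 0.8 -0.1  0.4]
wrist cam_axis 0.63 [214. 340.] [0.48639717 0.34479484 0.03      ] [-3.4 36.3]
side lever_knob 0.68 [320. 310.] [0.49709744 0.39780444 0.05      ] [-3.4 90.4]
side cam_axis 0.66 [327. 306.] [0.47915115 0.35037598 0.03      ] [-11.6  40.4]
```

Request:
apply_moves(
  rows=[
    [-0.06,0.005,0,0,0,0],
    [-0.12,-0.01,0,0,0,0],
    [-0.16,-0.03,0,0,0,0],
    [-0.19,-0.05,0,0,0,0],
    [-0.21,-0.07,0,0,0,0],
  ],
)

```text
clock: 5.7
tcp_pos: [0.5182, 0.3781, 0.0462]
orientation: [-0.315, -3.126, 0.0]
contact_force: [-0.9, 1.3, -0.2]
grip_width: -0.0
gripper_force: 0.6
```

Request:
apply_moves(
  rows=[
    [0,0,0,0,0,0],
    [-0.01,-0.01,0,0,0,0],
    [-0.02,-0.02,0,0,0,0],
    [-0.02,-0.02,0,0,0,0],
  ],
)

```text
clock: 6.2
tcp_pos: [0.5192, 0.3757, 0.0463]
orientation: [-0.309, -3.123, -0.003]
contact_force: [-5.8, 3.6, 1.6]
grip_width: 0.0002
gripper_force: 3.0
```

```bash
python3 - <<'E'
from h import *
O[:]=[.4825,.3085]
o=r.get_obs();print(o["tcp_pos"],inV(o["tcp_pos"]),np.round(o["contact_force"],1))
for n in ["side"]:
    f=r.grab_frame(n)
    for t,z in dict(lever_knob=.05,cam_axis=.03).items():
        for q in r.landmark_of(f,t)[:1]: P=onz(f,q["point"],z);print(n,t,q["conf"],np.round(q["point"]),P,inV(P))
E
```

```text
[0.51916218 0.37567385 0.04633493] [22.6 73.1] [-5.8  3.6  1.6]
side lever_knob 0.53 [301. 304.] [0.54746214 0.37078687 0.05      ] [51.3 74. ]
side cam_axis 0.51 [327. 304.] [0.47925974 0.34050675 0.03      ] [-9.5 30.7]
```

Request:
apply_moves(
  rows=[
    [0.08,0.03,0,0,0,0],
    [0.1,0.03,-0.2,0,0,0],
    [0.25,-0.1,-0.4,0,0,0],
    [0.45,-0.3,-0.4,0,0,0],
    [0.47,-0.3,-0.4,0,0,0],
  ],
)

```text
clock: 6.98
tcp_pos: [0.388, 0.3207, 0.1465]
orientation: [-0.312, -3.125, 0.002]
contact_force: [-0.3, -0.3, -0.6]
grip_width: -0.0001
gripper_force: 0.0
```

Request:
apply_moves(
  rows=[
    [0,0,0,0,0,0],
    [0,0,0,0,0,0],
  ],
)

```text
clock: 7.22
tcp_pos: [0.3925, 0.324, 0.1464]
orientation: [0.313, 3.125, 0.001]
contact_force: [0.6, 0.1, -0.0]
grip_width: -0.0006
gripper_force: 0.0
```

```bash
python3 - <<'E'
from h import *
O[:]=[.4825,.3085]
o=r.get_obs();print(o["tcp_pos"],inV(o["tcp_pos"]),np.round(o["contact_force"],1))
f=r.grab_frame("wrist")
for t,z in dict(lever_knob=.05,cam_axis=.03,push_plate=.042,fixed_jaw=.017,wax_block=.014).items():
    for q in r.landmark_of(f,t)[:1]: P=onz(f,q["point"],z);print(t,q["conf"],np.round(q["point"]),P,inV(P))
save(f,"w5.png");go(V(-95,-1,42),YAW)
E
```

```text
[0.39249075 0.32396375 0.14637387] [-91.3  -2.7] [ 0.6  0.1 -0. ]
lever_knob 0.88 [420. 398.] [0.5391945  0.37416827 0.05      ] [42.5 75.6]
cam_axis 0.94 [372. 336.] [0.48633916 0.34486723 0.03      ] [-3.5 36.4]
push_plate 0.63 [324. 275.] [0.41921149 0.31808588 0.042     ] [-63.9  -3.2]
fixed_jaw 0.71 [332. 418.] [0.57824622 0.29278728 0.017     ] [97.   3.6]
wax_block 0.49 [329. 389.] [0.54618894 0.2968378  0.014     ] [64.7  1.2]
row [0.014 0.011 0.416] [-0. -0. -0.] clock 7.525
```

View pics/w5.png

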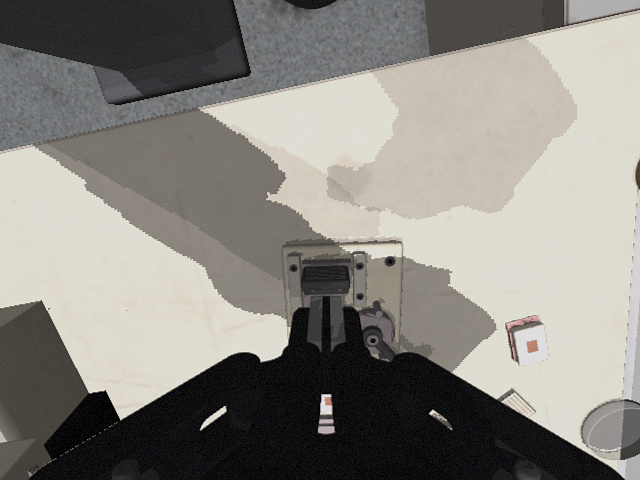

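```bash
sed -i 's/^O=.*/O=np.array([.4825,.3082]); YAW=-.17/' h.py; python3 - <<'E'
from h import *
for x,z in [(-93,60),(-93,42),(-75,42),(-55,42),(-41,42)]: go(V(x,-1,z),YAW)
E
```

```text
row [ 0.005 -0.001  0.344] [-0.    -0.    -0.019] clock 7.525
row [ 0.005 -0.001  0.416] [-0.    -0.    -0.019] clock 7.525
row [-0.067  0.001  0.416] [-0.    -0.    -0.019] clock 7.525
row [-0.147  0.003  0.416] [-0.    -0.    -0.019] clock 7.525
row [-0.203  0.005  0.416] [-0.    -0.    -0.019] clock 7.525
```

Request:
apply_moves(
  rows=[
    [0.005,0,0.2,0,0,-0.02],
    [0.005,0,0.35,0,0,-0.02],
    [0.005,0,0.41,0,0,-0.02],
    [0.005,0,0.41,0,0,-0.02],
  ],
)

```text
clock: 8.02
tcp_pos: [0.3902, 0.3229, 0.0433]
orientation: [-0.265, -3.129, 0.002]
contact_force: [0.2, 0.0, 0.6]
grip_width: 0.0001
gripper_force: 0.0
```

Request:
apply_moves(
  rows=[
    [-0.04,0,0,0,0,0],
    [-0.08,0,0,0,0,0],
    [-0.11,0,0,0,0,0],
    [-0.14,0,0,0,0,0],
    [-0.16,0,0,0,0,0],
  ],
)

```text
clock: 8.65
tcp_pos: [0.4303, 0.3165, 0.0439]
orientation: [0.265, 3.13, 0.0]
contact_force: [-2.1, 1.0, 0.8]
grip_width: 0.0003
gripper_force: 1.1
```

```bash
python3 - <<'E'
from h import *
o=r.get_obs();print(o["tcp_pos"],inV(o["tcp_pos"]),np.round(o["contact_force"],1))
E
```

```text
[0.43028602 0.31645425 0.04394123] [-52.9  -0.7] [-2.1  1.   0.8]
```

Pushing at about 2 N, with about 14 mm left.

Request:
apply_moves(
  rows=[
    [-0.015,0,0,0,0,0],
    [-0.03,0,0,0,0,0],
    [-0.04,0,0,0,0,0],
    [-0.05,0,0,0,0,0],
    [-0.055,0,0,0,0,0],
  ],
)

```text
clock: 9.28
tcp_pos: [0.4434, 0.3141, 0.0437]
orientation: [-0.264, -3.13, 0.0]
contact_force: [-2.0, 1.2, 1.6]
grip_width: -0.0002
gripper_force: 1.1
```

Request:
apply_moves(
  rows=[
    [-0.005,0,0,0,0,0],
    [-0.01,0,0,0,0,0],
    [-0.015,0,0,0,0,0],
    [-0.015,0,0,0,0,0],
  ],
)

```text
clock: 9.78
tcp_pos: [0.4436, 0.3141, 0.0436]
orientation: [-0.261, -3.126, 0.002]
contact_force: [-12.2, 1.5, 8.4]
grip_width: -0.0002
gripper_force: 5.6
```

Request:
apply_moves(
  rows=[
    [0.06,0,0,0,0,0],
    [0.07,0,-0.2,0,0,0],
    [0.05,0.1,-0.4,0,0,0],
    [-0.1,0.25,-0.42,0,0,0],
    [-0.2,0.3,-0.42,0,0,0],
  ],
)

```text
clock: 10.4
tcp_pos: [0.5109, 0.3816, 0.1505]
orientation: [0.262, 3.127, 0.005]
contact_force: [0.0, -0.8, -0.2]
grip_width: -0.0
gripper_force: 0.0
```

```bash
python3 - <<'E'
from h import *
f=r.grab_frame("wrist")
for t,z in dict(lever_knob=.05,cam_axis=.03,push_plate=.042).items():
    for q in r.landmark_of(f,t)[:1]: P=onz(f,q["point"],z);print(t,q["conf"],np.round(q["point"]),P,inV(P))
f=r.grab_frame("side")
for t,z in dict(wax_block=.014,push_plate=.042,fixed_jaw=.017).items():
    for q in r.landmark_of(f,t)[:1]: P=onz(f,q["point"],z);print(t,q["conf"],np.round(q["point"]),P,inV(P))
o=r.get_obs();print(o["tcp_pos"],inV(o["tcp_pos"]))
go(V(80,74,148),YAW);go(V(80,74,46),YAW)
E
```

```text
lever_knob 0.91 [320. 280.] [0.53950771 0.37350225 0.05      ] [45.1 74. ]
cam_axis 0.72 [270. 209.] [0.48498943 0.34418744 0.03      ] [-3.6 35.9]
push_plate 0.81 [214. 179.] [0.45540644 0.31264848 0.042     ] [-27.5  -0.2]
wax_block 0.5 [300. 301.] [0.55380877 0.30448437 0.014     ] [70.9  8.4]
push_plate 0.68 [337. 294.] [0.45112073 0.30827983 0.042     ] [-30.9  -5.2]
fixed_jaw 0.58 [295. 298.] [0.56939508 0.29334823 0.017     ] [88.2  0.1]
[0.50789739 0.37873129 0.14866464] [13.1 73.8]
row [-0.268  0.     0.003] [-0.    -0.     0.001] clock 10.8
row [-0.268  0.     0.411] [-0.    -0.     0.001] clock 10.8
```

Request:
apply_moves(
  rows=[
    [-0.14,0,0,0,0,0],
    [-0.27,0,0.05,0,0,0],
    [-0.27,0,0.25,0,0,0],
    [-0.27,0,0.41,0,0,0],
    [-0.27,0,0.41,0,0,0],
  ],
)

```text
clock: 11.42
tcp_pos: [0.5725, 0.3661, 0.0431]
orientation: [-0.263, -3.125, 0.007]
contact_force: [-0.0, -0.2, 0.8]
grip_width: 0.0007
gripper_force: 0.0
```

```bash
python3 - <<'E'
from h import *
o=r.get_obs();print(inV(o["tcp_pos"]),o["tcp_pos"],np.round(o["contact_force"],1))
for a in [40,55,70,85,100,115,130,140,148]:
    t=np.radians(a); x,y=58*np.cos(t)-1+19.5,36+58*np.sin(t); print(a,round(x),round(y));go(V(x,y,46),YAW)
E
```

```text
[78.9 72.3] [0.57248627 0.36612731 0.04305998] [-0.  -0.2  0.8]
40 63 73
row [ 0.064  0.004 -0.011] [-0.003 -0.003  0.001] clock 11.425
55 52 84
row [ 0.108  0.045 -0.011] [-0.003 -0.003  0.001] clock 11.425
70 38 91
row [ 0.162  0.073 -0.011] [-0.003 -0.003  0.001] clock 11.425
85 24 94
row [ 0.221  0.086 -0.011] [-0.003 -0.003  0.001] clock 11.425
100 8 93
row [ 0.282  0.084 -0.011] [-0.003 -0.003  0.001] clock 11.425
115 -6 89
row [ 0.34   0.066 -0.01 ] [-0.003 -0.003  0.001] clock 11.425
130 -19 80
row [ 0.391  0.033 -0.01 ] [-0.003 -0.003  0.001] clock 11.425
140 -26 73
row [ 0.419  0.005 -0.01 ] [-0.003 -0.003  0.001] clock 11.425
148 -31 67
row [ 0.438 -0.022 -0.009] [-0.003 -0.003  0.001] clock 11.425
```

Request:
apply_moves(
  rows=[
    [0.06,0.005,-0.01,0,0,0],
    [0.11,0.045,-0.01,0,0,0],
    [0.16,0.075,-0.01,0,0,0],
    [0.22,0.085,-0.01,0,0,0],
    [0.22,0.085,-0.01,0,0,0],
  ],
)

```text
clock: 12.05
tcp_pos: [0.5223, 0.3999, 0.0496]
orientation: [-0.259, -3.129, -0.001]
contact_force: [-1.7, 0.3, -0.1]
grip_width: -0.0
gripper_force: 0.0
```

Request:
apply_moves(
  rows=[
    [0.06,0,0,0,0,0],
    [0.12,-0.02,0,0,0,0],
    [0.17,-0.05,0,0,0,0],
    [0.2,-0.08,0,0,0,0],
    [0.2,-0.08,0,0,0,0],
  ],
)

```text
clock: 12.68
tcp_pos: [0.4709, 0.3853, 0.0485]
orientation: [-0.264, -3.129, 0.003]
contact_force: [-0.0, -0.1, 0.0]
grip_width: 0.0001
gripper_force: 0.0
```

```bash
python3 - <<'E'
from h import *
o=r.get_obs();print(inV(o["tcp_pos"]),o["tcp_pos"],np.round(o["contact_force"],1))
f=r.grab_frame("wrist")
for t,z in dict(lever_knob=.05,cam_axis=.03,push_plate=.042).items():
    for q in r.landmark_of(f,t)[:1]: P=onz(f,q["point"],z);print(t,q["conf"],np.round(q["point"]),P,inV(P))
E
```

```text
[-24.5  74. ] [0.47088105 0.38529655 0.04854132] [-0.  -0.1  0. ]
lever_knob 0.82 [320. 272.] [0.45006945 0.38683628 0.05      ] [-45.3  72. ]
cam_axis 0.66 [255. 330.] [0.48480122 0.34611749 0.03      ] [-4.1 37.8]
push_plate 0.84 [167. 302.] [0.45641211 0.31313678 0.042     ] [-26.5   0.5]
```

Request:
apply_moves(
  rows=[
    [0.015,-0.015,0,0,0,0],
    [0.03,-0.03,0,0,0,0],
    [0.035,-0.035,0,0,0,0],
    [0.04,-0.04,0,0,0,0],
    [0.04,-0.04,0,0,0,0],
  ],
)

```text
clock: 13.5
tcp_pos: [0.4624, 0.3787, 0.0491]
orientation: [0.265, 3.127, 0.003]
contact_force: [6.8, 0.6, -3.8]
grip_width: -0.0001
gripper_force: 3.0
```

```bash
python3 - <<'E'
from h import *
o=r.get_obs();print(inV(o["tcp_pos"]),o["tcp_pos"],np.round(o["contact_force"],1))
E
```

```text
[-31.7  66.1] [0.46243131 0.37871933 0.04914115] [ 6.8  0.6 -3.8]
```

The force has risen to about 7 N at the predicted stop position, so I'll back off, rise and check.

Request:
apply_moves(
  rows=[
    [-0.05,0.05,0,0,0,0],
    [-0.07,0.1,-0.15,0,0,0],
    [-0.02,0.1,-0.4,0,0,0],
    [0.15,0.1,-0.65,0,0,0],
    [0.3,0.1,-0.65,0,0,0],
  ],
)

```text
clock: 14.12
tcp_pos: [0.3914, 0.4171, 0.2152]
orientation: [0.267, 3.127, 0.008]
contact_force: [-0.3, 0.6, -0.5]
grip_width: 0.0
gripper_force: 0.0
```

Request:
apply_moves(
  rows=[
    [0,0,0,0,0,0],
    [0,0,0,0,0,0],
    [0,0,0,0,0,0],
  ],
)

```text
clock: 14.5
tcp_pos: [0.3916, 0.4148, 0.2105]
orientation: [-0.267, -3.13, 0.002]
contact_force: [-0.2, -0.3, -0.8]
grip_width: 0.0001
gripper_force: 0.0
```

```bash
python3 - <<'E'
from h import *
f=r.grab_frame("wrist")
for t,z in dict(lever_knob=.05,cam_axis=.03,push_plate=.042,fixed_jaw=.017,wax_block=.014).items():
    for q in r.landmark_of(f,t)[:1]: P=onz(f,q["point"],z);print(t,q["conf"],np.round(q["point"]),P,inV(P))
cv2.imwrite("pics/w9.png",cv2.cvtColor(f["pixels"],cv2.COLOR_RGB2BGR))
E
```

```text
lever_knob 0.78 [298. 281.] [0.44494309 0.37974977 0.05      ] [-49.1  64.2]
cam_axis 0.97 [275. 316.] [0.48759578 0.34616345 0.03      ] [-1.4 38.3]
push_plate 0.97 [233. 298.] [0.45478978 0.31294939 0.042     ] [-28.1  -0. ]
```

View pics/w9.png

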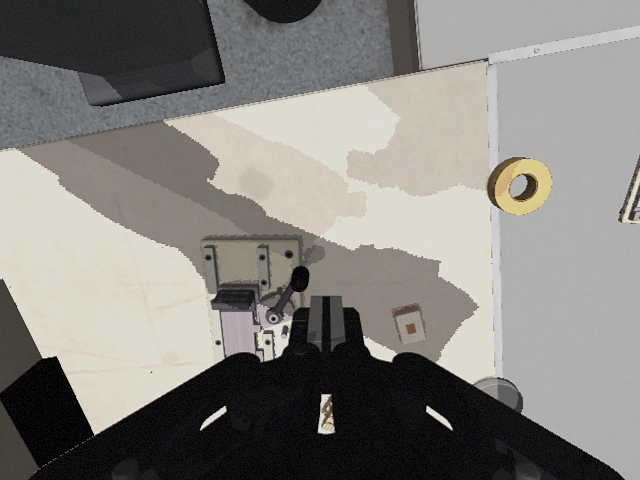

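The lever is back at its stop with the knob at (300,277), and the slide is closed with its plate at (234,297). The arm is clear of everything, so I'm handing in.

```bash
python3 -c "
from bench import r
print(r.hand_in())"
```

```text
the job is handed in; nothing more can be done
None
```

The job is handed in, with no verdict returned: in the last wrist picture the lever is back at its locked stop and the slide fully closed; the block's seating showed only in an earlier, rough side-view measurement.

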